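Open the stethoscope loan cabinet

ROBOT

A 6-joint arm with a two-finger parallel gripper is mounted at the origin on the work surface. World frame = base frame: x ahead of the robot, y to its left, z up, the work surface at z = 0. Lengths are in m, angles in degrees, forces in N, time in s.
With the tool pointing down it reaches from about 0.4 to 0.825 m from the base axis. Payload 7 kg.
Tool frame: the origin (TCP) lies on the centre line of the jaws, within the pads' length; the fingertips stand r.tip_reach ahead of it and the grasp point (between the pads) is the TCP (r.tip_reach is the distance from the TCP to the fingertips, in m); z points along the fingers, y is the line along which they close (so a half turn about z gives the same grasp; the last joint's range is limited). The gripper opens to 88 mm and grips with 3 to 60 N. Pads are 19 mm wide; open, the fingers measure 130 mm over their backs; the gripper's body (78 mm by 193 mm) begins 47 mm behind the grasp point.
Start: joints at [-49.097, 20.546, 0.682, 0, -70.136, -16.507], TCP at [0.279, -0.615, 0.246] pointing down, gripper open.
Joint ranges: [-176.03, 176.03], [-82.01, 121.73], [-58.28, 71.71], [-173.87, 95.51], [-174.79, -0.11], [-173.66, 173.66]. Speed limits (degrees/s): [136.94, 136.94, 172.46, 180, 180, 180].

INTERFACE

Orientations are given as [roll, pitch, yaw] about the fixed x, y, z axes, in that order (R = Rz(yaw) Ry(pitch) Rx(roll)).
In Python, from plant import sensors, cams, r gives the robot as it stands.
- The arm moves only by the tool drive_tool, never from a script. Its argument "rows" is a list of rows, each an object of numbers: "fingers": the gripper's target within -1 to 1 (fully open at 1, half-way at 0, shut at -1); "x", "y", "z": the shift along the tool's x, y, z in m; "spin": the turn about the tool's z in rad. A call has 1 to 10 rows; each row is the pose to reach, as a shift and turn from the pose commanded when the call began, along the tool's axes at that moment; what a row does not reach only later rows make up. A row lasts 1/8 s, in which the tool goes at most 62.5 mm and 10.7 degrees, less where a joint would pass 70% of its speed; a pose out of reach is approached as far as the arm can. A call with a gripper value outside its range is refused whole. The fingers move at their own pace and stop on an object; "newtons" is the grip in N (left out, the last holds). Time passes only in rows, so rows that repeat a pose let the fingers close. It gives the time, the measured TCP pose, the force, the opening and the grip force at its end, in the units of the state.
- sensors.get_state(): the state, without advancing time (a new reading comes with each control period).
- cams.capture(name): name is "scene" or "top" or "wrist"; returns a dict with "pixels" (420x560x3 uint8, red, green, blue), "intrinsics" (3x3 intrinsics, pixels), "k1" (the pictures are not rectified: a ray, as slopes to the right and down, at radius r is drawn at 1 + k1 r^2 times it, then the intrinsics apply), "eye" and "orientation" of the camera in the world; the wrist camera has in their place "T_tool_cam" (4x4, takes a point from camera to tool coordinates, whose origin is the TCP and whose axes are the flange's). Camera axes: x right, y up, looking along -z (the intrinsics and any distortion apply to the point x, -y, -z); pixel columns grow to the right and rows downward; lengths in m; the calibration is good to about 2 mm. A picture is of the moment at which its call begins: read the wrist's pose just before it. There is no depth.
- r.close_job(): hands the job in; it is judged then, once.
The state is a dict: "time_s": time; "joints": joint angles; "qd": joint speeds; "joint_torque": joint torques, N m; "tcp_pos": TCP position; "eef_rot": TCP orientation; "contact_force": force on the tool from outside, world axes, zero at the start; "moment": the same for the moment, N m; "gripper_width": finger opening in m; "gripper_force": force on a finger pad.
Only numpy, scipy, OpenCV 4.12 (cv2) and the standard library are available. Lean on these libraries where they do the work, as an engineer would, in place of code of your own. Each camera call takes 0.05 s, during which the arm holds its last target. There are 200 camera calls.

TASK

Open the loan cabinet for issuing: press its thumb lever to lift the latch bar inside its boxed catch until the bar is level with the catch's mouth, draw the gate out so that the bar comes through, and swing the gate wide open, at least square to the cabinet front. Work by feel and gently: do not force the bar against any part of its catch, do not fling the gate, and leave the other things on the counter where they are. Finish with the lever released, the bar dropped back level and the gate standing still.

Things in the scene. Friction and masses are not known exactly. Their poses are not given: they have to be found in the camera images.
- cabinet: Loan cabinet, white laminate box 160 deep x 300 wide x 200 high with a clear acrylic top, fixed to the counter. Origin: centre of its underside, at counter level. Its -x axis points out of the front (the way the gate opens), +y runs along the front towards the hinge, +z up. Front face at x = -80.
- gate (a joint): Angle of the steel-rod gate: 0 shut, grows as the free end swings out of the front, stop at 1.85 rad (106 degrees). The gate is 224 wide, reaches from 28 to 190 above the counter, 12 thick, and stays where it is left (hinge friction about 0.12 N m).
- gate_hinge (a point): Point on the gate's vertical hinge line, 109 above the counter; the hinge line is at x = -74, y = +125 in the cabinet frame.
- thumb_pad (a point): Top centre of the thumb pad, a dished steel plate 36 x 36 x 4 in front of the gate, about 156 above the counter at rest; 42 in front of the gate's middle plane, 165 from the hinge line along the gate; turns with the gate. Its outer edge is turned up into a lip 8 high, inner face 15 beyond the centre: a fingertip on the pad draws the gate open by the lip. 32 free behind the centre, a D pull below.
- thumb_lever (a joint): Angle of the thumb lever: 0 at rest, grows as the pad is pressed down (about 42 mm of drop per rad), end stop 0.5 rad. Axle 151 above the counter in the gate's middle plane. The first 1.5 mm of pad travel is free, then its tail lifts the latch bar: 2 to 4 N at the pad. When the bar meets the hood the lever goes suddenly hard. It springs back when let go.
- latch_bar: Flat steel bar 142 long, 10 high, 6 thick, on the inner side of the gate, level and 160 above the counter at rest. Origin at its pivot, 110 from the hinge line; runs to its nose 130 from the pivot, which sits in the catch. The nose rises about 1.7 times the pad's drop. With the gate beyond about 0.1 rad the nose is out of the catch and only the lever holds it up. 12 N against the catch bends it.
- bar_pivot (a joint): Angle of the latch bar: 0 level (at rest), grows as the nose is lifted (130 mm per rad).
- bell_center (a point): Centre of a chrome bell chestpiece, 34 wide, 26 high, loose on the counter: leave alone.
- diaphragm_center (a point): Centre of a black plastic diaphragm chestpiece, 46 wide, 23 high, loose on the counter: leave alone.
- tuning_fork: Steel tuning fork, 175 long, 26 wide, 8 thick, lying loose on the counter along its x axis; origin on its underside near the yoke: leave alone.
- tray_center (a point): Centre of a white tray 100 x 70 x 18 with two grey ear tips, loose on the counter: leave alone.
- catch: Mounting plate of the catch on the latch post (origin: the bar's nose at rest). It holds a steel box 20 deep around the nose, open to the front only by a mouth. The nose must be lifted 3 to 18 mm to pass over the mouth's lip; from there it has 3 mm of free height; higher still it is behind a flange, and 4 mm more brings it up to the hood. The box's height differs by up to 15 mm between cabinets, is not measured, must be felt.

How it is judged (in metres and radians):
On the way:
1. the thumb lever is pressed and the bar is lifted while the gate is still shut (value of joint thumb_lever above 0.04 rad and value of joint bar_pivot above 0.015 rad and value of joint gate below 0.05 rad), for 0.05 s.
At the end, for the whole second after the job is handed in: The gate stands still at 1.45 rad (83 degrees) or more, the thumb lever is released (under 0.04 rad) and the latch bar is back level (under 0.02 rad) (value of joint gate above 1.45 rad and velocity of joint gate between -0.05 and 0.05 rad/s and value of joint bar_pivot below 0.02 rad and value of joint thumb_lever below 0.04 rad); the robot touches nothing.
It fails at once if the latch bar is forced against its catch with more than 12 N (contact force between latch_bar and catch above 12 N).
It fails at once if the gate is flung (faster than 2.5 rad/s) (velocity of joint gate above 2.5 rad/s).
It fails at once if a thing on the counter is moved more than 20 mm (distance of any of bell_center, diaphragm_center, tuning_fork, tray_center from where it was at the start of the episode above 0.02 m).
It also fails if it takes over 48 s, if anything falls off the work surface, if the arm or the gripper's body presses on something with over 40 N, if the wrist force passes 120 N, or if a joint passes its speed limit or range.

## Working session

There is one attempt and no reset: what is moved stays moved. The work goes in short steps, Python scripts to look and compute and a tool call to move; the robot and the scene stay as the last step left them, time stands still between calls to the robot, and variables do not carry over. Pictures are saved under pics/ and viewed, at most 10 in all, crops included, and the job is handed in when it is done.

Besides the shell and the picture viewer there is one more tool, called after "Request:" by a JSON object that holds its "fn" and its "kwargs", one argument or row to a line. drive_tool: Moves the arm, as the interface text tells. Its arguments: {"type":"object","properties":{"rows":{"type":"array"},"newtons":{"type":"number"}},"required":["rows"]}

```bash
ls; mkdir -p pics; cat > h.py <<'E'
import numpy as np, cv2
from plant import sensors, cams, r
def snap(n,f):
    s=sensors.get_state(); c=cams.capture(n); cv2.imwrite(f'pics/{f}.png',c['pixels'][:,:,::-1]); 
    import pickle; c['state']=s; pickle.dump(c,open(f'pics/{f}.pkl','wb')); return c
E
python3 - <<'E'
from h import *
for n in('scene','top'):
    c=snap(n,n); print(n,c['intrinsics'],c['k1'],c['eye'],c['orientation'])
a=cv2.imread('pics/scene.png');b=cv2.imread('pics/top.png')
s=sensors.get_state();print(s, r.tip_reach)
E
```

```text
pics
scene [[529.35796354   0.         280.48605611]
 [  0.         529.35796354 207.07141139]
 [  0.           0.           1.        ]] -0.060238858207540616 [ 1.12931386 -0.89436547  0.9675894 ] [49.62126195  1.19285823 34.33802985]
top [[451.9219682    0.         284.68911509]
 [  0.         451.9219682  208.62592792]
 [  0.           0.           1.        ]] -0.05903165009016198 [ 0.34589718 -0.07069249  1.18563782] [ 10.02923586  -0.49977438 -90.93377494]
{'time_s': 0.1, 'joints': array([-4.90967188e+01,  2.05877656e+01,  6.39143924e-01, -1.57089060e-02,
       -7.01374081e+01, -1.65051137e+01]), 'qd': array([-0.03354853, -0.06817239,  0.06143927, -0.0300994 , -0.0138859 ,
       -0.03106441]), 'joint_torque': array([-1.46864400e-03, -5.84161305e+01,  2.93751884e+01,  7.01547414e+00,
        1.02115722e-02, -4.15409863e-05]), 'tcp_pos': array([ 0.27860191, -0.6143692 ,  0.24471876]), 'eef_rot': array([ 1.79913319e+02, -1.02834388e-02, -1.55607173e+02]), 'contact_force': array([ 0.67066984, -0.588626  , -0.03798085]), 'moment': array([ 0.03046334,  0.03216507, -0.04618532]), 'gripper_force': 0.0, 'gripper_width': 0.08753907904805164} 0.019
```

View pics/scene.png

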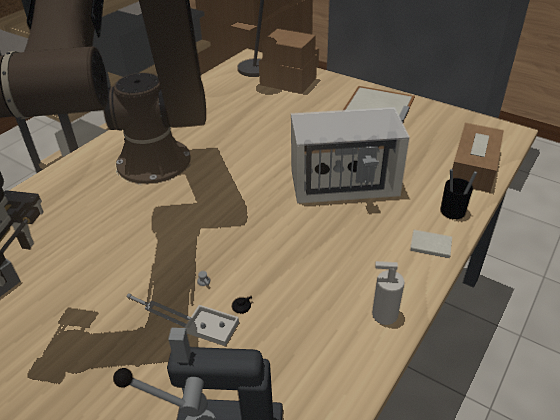

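View pics/top.png

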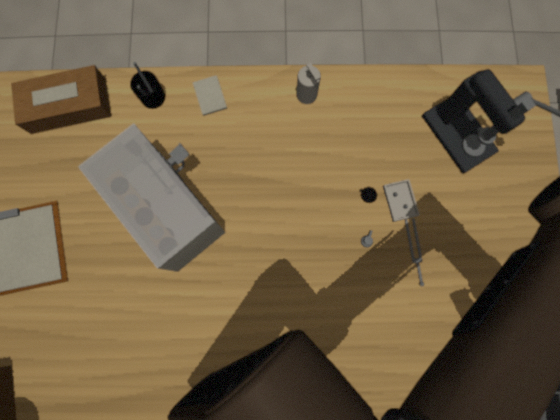

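The scene view shows the cabinet at about (350,155), with its gate facing the camera and the pad at about (370,165). In the top view, the cabinet's front edge runs from about (137,125) to (223,222) and the pad is at (180,155). The loose things are far away, at (370-425,190-280). I'll zoom in on both.

```bash
python3 - <<'E'
from h import *
a=cv2.imread('pics/scene.png')[95:215,280:420];b=cv2.imread('pics/top.png')[110:280,70:240]
a=cv2.resize(a,None,fx=3.2,fy=3.2,interpolation=cv2.INTER_CUBIC);b=cv2.resize(b,None,fx=2,fy=2,interpolation=cv2.INTER_CUBIC)
o=np.zeros((400,800,3),np.uint8);o[:a.shape[0],:a.shape[1]]=a;o[:340,455:795]=b
cv2.imwrite('pics/c1.png',o)
E
```

```text
(no output)
```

View pics/c1.png

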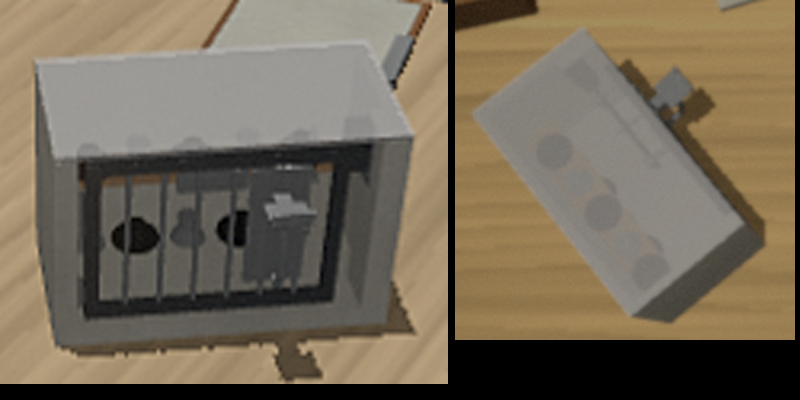

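The crop shows the cabinet corners clearly in both views. The pad is at crop (290,208) in the scene view and (675,85) in the top view, with the hinge on the left of the scene view. Next is a joint pose fit.

```bash
cat >> h.py <<'E'
from scipy.spatial.transform import Rotation as Ro
def proj(c,P,eye=None,R=None):
    eye=c['eye'] if eye is None else eye
    R=Ro.from_euler('xyz',c['orientation'],degrees=True).as_matrix() if R is None else R
    q=(np.atleast_2d(P)-eye)@R; s=np.c_[q[:,0],-q[:,1]]/-q[:,2:]
    s=s*(1+c['k1']*(s**2).sum(1,keepdims=True)); K=c['intrinsics']
    return s*[K[0,0],K[1,1]]+[K[0,2],K[1,2]]
def cw(p,P): # cabinet->world
    return np.atleast_2d(P)@Ro.from_euler('z',p[2]).as_matrix().T+[p[0],p[1],0]
E
python3 - <<'E'
from h import *
import pickle
from scipy.optimize import least_squares as ls
S=pickle.load(open('pics/scene.pkl','rb'));T=pickle.load(open('pics/top.pkl','rb'))
f=lambda x,y:(x/3.2+280,y/3.2+95); g=lambda x,y:((x-455)/2+70,y/2+110)
C=lambda x,y,z:(x*.08,y*.15,z*.2)
So=[(f(52,158),C(-1,1,1)),(f(413,137),C(-1,-1,1)),(f(60,347),C(-1,1,0)),(f(36,60),C(1,1,1)),(f(366,42),C(1,-1,1)),(f(395,325),C(-1,-1,0))]
To=[(g(587,28),C(-1,-1,1)),(g(742,222),C(-1,1,1)),(g(473,112),C(1,-1,1)),(g(632,317),C(1,1,1)),(g(763,238),C(-1,1,0)),(g(672,322),C(1,1,0))]
def res(p):
    return np.concatenate([(proj(c,cw(p,[b for _,b in o]))-[a for a,_ in o]).ravel() for c,o in((S,So),(T,To))])
best=min((ls(res,[.55,.35,y],loss='soft_l1') for y in np.arange(0,6.3,.7)),key=lambda s:s.cost)
p=best.x;print(p,np.degrees(p[2]),res(p).reshape(-1,2).round(1).tolist())
# pad triangulate
def t(q):return np.r_[proj(S,q)[0]-f(290,210),proj(T,q)[0]-g(675,85)]
q=ls(t,[.6,.2,.15]);print('pad',q.x,q.fun)
print('pad pred',cw(p,[-.116,-.04,.156]),'hinge',cw(p,[-.074,.125,.109]), np.degrees(p[2])%360)
th=1.45
np.save('p.npy',p)
E
```

```text
[0.56402843 0.22860354 2.25293572] 129.08370809638043 [[-0.5, -0.1], [-0.3, -0.5], [-2.8, -0.2], [-1.4, -0.7], [-0.5, -1.1], [-3.9, -0.6], [-1.5, -3.2], [1.5, -1.5], [-0.5, -2.0], [-0.9, -2.3], [1.8, 1.9], [-0.4, -1.1]]
pad [0.66844513 0.16477996 0.15670177] [-1.10216856  0.41008429 -0.6516782  -0.82662054]
pad pred [[0.66821026 0.16377956 0.156     ]] hinge [[0.5136539  0.09235595 0.109     ]] 129.08370809638043
```

Request:
{"fn": "drive_tool", "kwargs": {
  "rows": [
    {"fingers": -1, "x": -0.045, "y": 0.035, "z": -0.02, "spin": -0.18},
    {"fingers": -1, "x": -0.09, "y": 0.07, "z": -0.04, "spin": -0.36},
    {"fingers": -1, "x": -0.135, "y": 0.11, "z": -0.04, "spin": -0.54},
    {"fingers": -1, "x": -0.18, "y": 0.145, "z": -0.04, "spin": -0.72},
    {"fingers": -1, "x": -0.225, "y": 0.18, "z": -0.04, "spin": -0.9},
    {"fingers": -1, "x": -0.27, "y": 0.22, "z": -0.04, "spin": -1.08},
    {"fingers": -1, "x": -0.315, "y": 0.255, "z": -0.04, "spin": -1.26},
    {"fingers": -1, "x": -0.36, "y": 0.29, "z": -0.04, "spin": -1.44},
    {"fingers": -1, "x": -0.405, "y": 0.33, "z": -0.04, "spin": -1.62},
    {"fingers": -1, "x": -0.45, "y": 0.365, "z": -0.04, "spin": -1.827}
  ],
  "newtons": 20
}}

```text
time_s: 1.35
tcp_pos: [0.5381, -0.0944, 0.2856]
eef_rot: [-180.0, 0.0, -51.7]
contact_force: [0.4, -1.1, 0.2]
gripper_width: 0.0006
gripper_force: 0.0
```

Request:
{"fn": "drive_tool", "kwargs": {
  "rows": [
    {"fingers": -1, "x": -0.02, "y": -0.055},
    {"fingers": -1, "x": -0.045, "y": -0.11},
    {"fingers": -1, "x": -0.07, "y": -0.165},
    {"fingers": -1, "x": -0.095, "y": -0.22},
    {"fingers": -1, "x": -0.119, "y": -0.265, "z": 0.01},
    {"fingers": -1, "x": -0.119, "y": -0.265, "z": 0.03},
    {"fingers": -1, "x": -0.119, "y": -0.265, "z": 0.04}
  ]
}}

```text
invalid input
```

```bash
python3 - <<'E'
from h import *
c=snap('wrist','w1');s=c['state'];print(s['tcp_pos'],s['eef_rot'],c['T_tool_cam'].round(4).tolist(),c['k1'],c['intrinsics'][0])
snap('scene','s2')
p=np.load('p.npy')
M=np.eye(4);M[:3,:3]=Ro.from_euler('xyz',s['eef_rot'],degrees=True).as_matrix();M[:3,3]=s['tcp_pos'];M=M@c['T_tool_cam']
for n,P in dict(pad=[-.116,-.04,.156],lipL=[-.131,-.022,.164],lipR=[-.131,-.058,.164],fr=[-.08,-.15,.2],gatetop=[-.08,-.099,.19]).items():
    print(n,proj(c,cw(p,P),M[:3,3],M[:3,:3]))
E
```

```text
[ 0.53812609 -0.09440873  0.28555103] [-1.79995571e+02  6.90473601e-03 -5.16734927e+01] [[-0.0002, 0.9591, 0.2832, 0.0767], [1.0, -0.0001, 0.0008, 0.0007], [0.0008, 0.2832, -0.9591, -0.1393], [0.0, 0.0, 0.0, 1.0]] -0.01274744803464116 [319.52791224   0.         274.10716219]
pad [[  9.9772634  322.27126461]]
lipL [[ 17.89481457 314.00853761]]
lipR [[-18.83814078 314.13865671]]
fr [[-135.29752562  386.26022454]]
gatetop [[-70.36587907 378.06679446]]
```

View pics/w1.png

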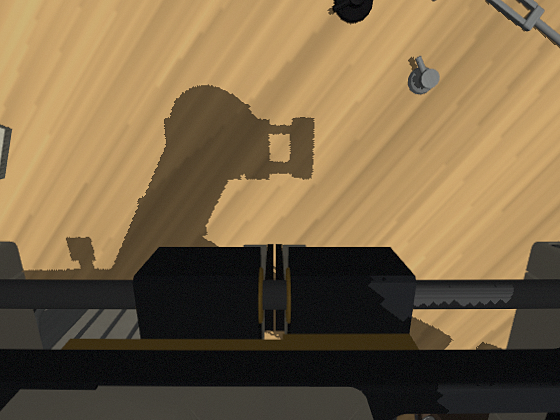

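The wrist view shows the closed fingers at (275,290) and counter with the chestpieces at the top right. The pad is out of view because the move was refused, probably for missing keys, so I'll repeat it with every key.

Request:
{"fn": "drive_tool", "kwargs": {
  "rows": [
    {"fingers": -1, "x": -0.02, "y": -0.055, "z": 0, "spin": 0},
    {"fingers": -1, "x": -0.045, "y": -0.11, "z": 0, "spin": 0},
    {"fingers": -1, "x": -0.07, "y": -0.165, "z": 0, "spin": 0},
    {"fingers": -1, "x": -0.095, "y": -0.22, "z": 0, "spin": 0},
    {"fingers": -1, "x": -0.119, "y": -0.265, "z": 0.01, "spin": 0},
    {"fingers": -1, "x": -0.119, "y": -0.265, "z": 0.03, "spin": 0},
    {"fingers": -1, "x": -0.119, "y": -0.265, "z": 0.04, "spin": 0},
    {"fingers": -1, "x": -0.119, "y": -0.265, "z": 0.04, "spin": 0}
  ]
}}

```text
time_s: 2.45
tcp_pos: [0.6731, 0.1595, 0.2448]
eef_rot: [179.9, 0.0, -52.1]
contact_force: [-0.3, -0.3, 1.6]
gripper_width: 0.0007
gripper_force: 0.0
```

```bash
python3 - <<'E'
from h import *
c=snap('wrist','w2');s=c['state'];print(s['tcp_pos'],s['eef_rot'],s['contact_force'])
p=np.load('p.npy')
M=np.eye(4);M[:3,:3]=Ro.from_euler('xyz',s['eef_rot'],degrees=True).as_matrix();M[:3,3]=s['tcp_pos'];M=M@c['T_tool_cam']
for n,P in dict(pad=[-.116,-.04,.156],lipL=[-.131,-.022,.164],lipR=[-.131,-.058,.164],outL=[-.134,-.022,.164],outR=[-.134,-.058,.164]).items():
    print(n,proj(c,cw(p,P),M[:3,3],M[:3,:3]).round(1))
a=cv2.imread('pics/w2.png')[230:350,190:350];a=cv2.resize(a,None,fx=4,fy=4,interpolation=cv2.INTER_CUBIC);cv2.imwrite('pics/w2c.png',a)
E
```

```text
[0.67309567 0.15945482 0.24482463] [ 1.79895636e+02  1.54951176e-02 -5.20925781e+01] [-0.31035174 -0.31098222  1.64801527]
pad [[274.8 227.2]]
lipL [[299.4 210.9]]
lipR [[249.5 212. ]]
outL [[299.4 207. ]]
outR [[249.3 208. ]]
```

View pics/w2c.png

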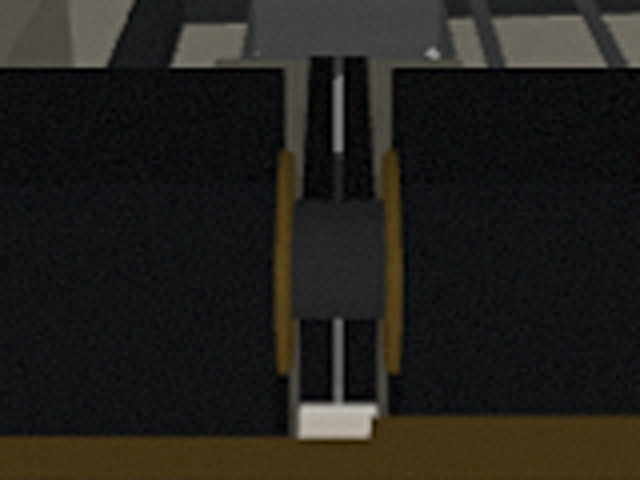

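The crop shows the fingers just in front of the pad. The pad's side edges are at columns ≈251 and ≈302, against 249.5 and 299.5 predicted. I'll view the rows above for the lip.

```bash
python3 - <<'E'
from h import *
a=cv2.imread('pics/w2.png')[180:250,225:335];a=cv2.resize(a,None,fx=7,fy=7,interpolation=cv2.INTER_CUBIC);cv2.imwrite('pics/w2d.png',a)
E
```

```text
(no output)
```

View pics/w2d.png

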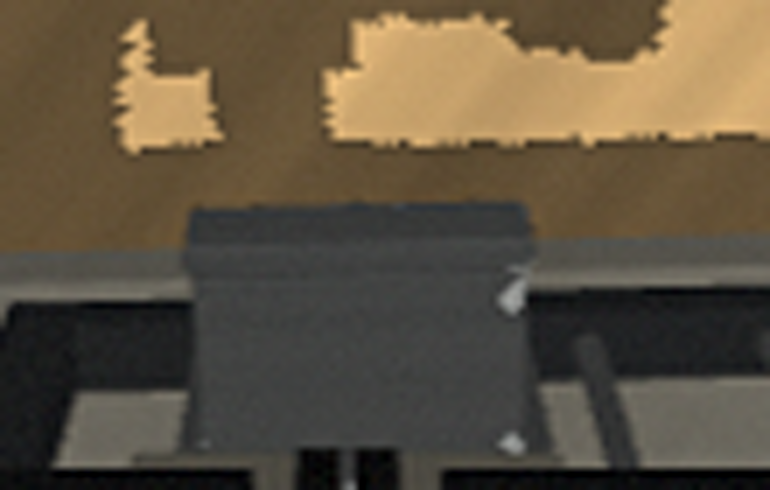

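The lip top (the wider strip) spans rows 214–218.6 and columns 251–302. The strip above it is the lip's outer face. I'll solve for the offset and check it against the fingertip.

```bash
python3 - <<'E'
from h import *
import pickle
from scipy.optimize import least_squares as ls
c=pickle.load(open('pics/w2.pkl','rb'));s=c['state'];T=c['T_tool_cam']
for P in([.0095,0,.019],[.0095,0.003,.019],[.0095,0.010,.019],[.0095,.0210,.019]):print(P,proj(c,P,T[:3,3],T[:3,:3]).round(1))
# lip top in tool coords, plane z: tool z = tcpz-.164
h=s['tcp_pos'][2]-.164
for uv in((251.4,214.3),(301.8,214.3),(252,218.6),(301.4,218.6)):
    q=ls(lambda q:proj(c,[q[0],q[1],h],T[:3,3],T[:3,:3])[0]-uv,[0,0]).x;print(uv,q.round(4))
p=np.load('p.npy');M=Ro.from_euler('xyz',s['eef_rot'],degrees=True).as_matrix()
print('pred pad in tool',(cw(p,[-.116,-.04,.156])-s['tcp_pos'])@M)
E
```

```text
[0.0095, 0, 0.019] [[273.1 244. ]]
[0.0095, 0.003, 0.019] [[278.7 244. ]]
[0.0095, 0.01, 0.019] [[291.8 244. ]]
[0.0095, 0.021, 0.019] [[312.4 244. ]]
(251.4, 214.3) [ 0.0064 -0.0159]
(301.8, 214.3) [0.0065 0.0205]
(252, 218.6) [ 0.0032 -0.0156]
(301.4, 218.6) [0.0032 0.0203]
pred pad in tool [[-0.00638976  0.00103575  0.08882839]]
```

Request:
{"fn": "drive_tool", "kwargs": {
  "rows": [
    {"fingers": -1, "x": -0.011, "y": 0.002, "z": 0.0, "spin": -0.02},
    {"fingers": -1, "x": -0.011, "y": 0.002, "z": 0.02, "spin": -0.02},
    {"fingers": -1, "x": -0.011, "y": 0.002, "z": 0.04, "spin": -0.02},
    {"fingers": -1, "x": -0.011, "y": 0.002, "z": 0.055, "spin": -0.02},
    {"fingers": -1, "x": -0.011, "y": 0.002, "z": 0.064, "spin": -0.02},
    {"fingers": -1, "x": -0.011, "y": 0.002, "z": 0.064, "spin": -0.02},
    {"fingers": -1, "x": -0.011, "y": 0.002, "z": 0.064, "spin": -0.02}
  ]
}}

```text
time_s: 3.38
tcp_pos: [0.6656, 0.168, 0.1824]
eef_rot: [-179.9, -0.0, -50.9]
contact_force: [1.2, -0.2, 0.2]
gripper_width: 0.0003
gripper_force: 0.0
```

Request:
{"fn": "drive_tool", "kwargs": {
  "rows": [
    {"fingers": -1, "x": 0, "y": 0, "z": 0.003, "spin": 0},
    {"fingers": -1, "x": 0, "y": 0, "z": 0.006, "spin": 0},
    {"fingers": -1, "x": 0, "y": 0, "z": 0.008, "spin": 0},
    {"fingers": -1, "x": 0, "y": 0, "z": 0.008, "spin": 0}
  ]
}}

```text
time_s: 3.88
tcp_pos: [0.6655, 0.1678, 0.1737]
eef_rot: [-180.0, -0.0, -50.9]
contact_force: [0.7, 0.2, 1.8]
gripper_width: 0.0005
gripper_force: 0.8
```

Request:
{"fn": "drive_tool", "kwargs": {
  "rows": [
    {"fingers": -1, "x": 0, "y": 0, "z": 0.001, "spin": 0},
    {"fingers": -1, "x": 0, "y": 0, "z": 0.002, "spin": 0},
    {"fingers": -1, "x": 0, "y": 0, "z": 0.002, "spin": 0}
  ]
}}

```text
time_s: 4.25
tcp_pos: [0.6654, 0.1678, 0.1716]
eef_rot: [-180.0, -0.0, -50.9]
contact_force: [0.9, -0.8, 1.9]
gripper_width: 0.0007
gripper_force: 0.9
```

Request:
{"fn": "drive_tool", "kwargs": {
  "rows": [
    {"fingers": -1, "x": 0, "y": 0, "z": 0.001, "spin": 0},
    {"fingers": -1, "x": 0, "y": 0, "z": 0.002, "spin": 0},
    {"fingers": -1, "x": 0, "y": 0, "z": 0.002, "spin": 0}
  ]
}}

```text
time_s: 4.62
tcp_pos: [0.6653, 0.1679, 0.1695]
eef_rot: [-180.0, 0.0, -50.9]
contact_force: [0.6, 0.2, 1.5]
gripper_width: 0.0008
gripper_force: 1.0
```

```bash
python3 -c "
from h import *
s=sensors.get_state();print(s['tcp_pos'],s['contact_force'],s['moment'],s['time_s'])"
```

```text
[0.6652616  0.16788992 0.16947674] [0.58040599 0.20359032 1.45628694] [-0.25166624 -0.42366408  0.01115192] 4.625
```

Request:
{"fn": "drive_tool", "kwargs": {
  "rows": [
    {"fingers": -1, "x": 0, "y": 0, "z": 0.0005, "spin": 0},
    {"fingers": -1, "x": 0, "y": 0, "z": 0.001, "spin": 0},
    {"fingers": -1, "x": 0, "y": 0, "z": 0.001, "spin": 0}
  ]
}}

```text
time_s: 5.0
tcp_pos: [0.6652, 0.1679, 0.1686]
eef_rot: [-180.0, 0.0, -50.9]
contact_force: [1.3, -1.0, 1.8]
gripper_width: 0.0004
gripper_force: 1.4
```

Request:
{"fn": "drive_tool", "kwargs": {
  "rows": [
    {"fingers": -1, "x": 0, "y": 0, "z": 0.0005, "spin": 0},
    {"fingers": -1, "x": 0, "y": 0, "z": 0.001, "spin": 0},
    {"fingers": -1, "x": 0, "y": 0, "z": 0.001, "spin": 0}
  ]
}}

```text
time_s: 5.38
tcp_pos: [0.6652, 0.1679, 0.1675]
eef_rot: [-180.0, 0.0, -50.9]
contact_force: [0.1, 0.2, 3.8]
gripper_width: 0.0007
gripper_force: 1.6
```

Request:
{"fn": "drive_tool", "kwargs": {
  "rows": [
    {"fingers": -1, "x": 0, "y": 0, "z": 0.0005, "spin": 0},
    {"fingers": -1, "x": 0, "y": 0, "z": 0.0005, "spin": 0}
  ]
}}

```text
time_s: 5.62
tcp_pos: [0.6652, 0.1679, 0.167]
eef_rot: [-180.0, 0.0, -50.9]
contact_force: [0.3, 0.2, 4.1]
gripper_width: 0.0006
gripper_force: 1.7
```

Request:
{"fn": "drive_tool", "kwargs": {
  "rows": [
    {"fingers": -1, "x": 0, "y": 0, "z": 0.0005, "spin": 0},
    {"fingers": -1, "x": 0, "y": 0, "z": 0.0005, "spin": 0}
  ]
}}

```text
time_s: 5.88
tcp_pos: [0.6652, 0.1679, 0.1665]
eef_rot: [180.0, 0.0, -50.9]
contact_force: [0.5, 1.2, 3.7]
gripper_width: 0.0005
gripper_force: 1.7
```

Request:
{"fn": "drive_tool", "kwargs": {
  "rows": [
    {"fingers": -1, "x": 0, "y": 0, "z": 0.0005, "spin": 0},
    {"fingers": -1, "x": 0, "y": 0, "z": 0.001, "spin": 0},
    {"fingers": -1, "x": 0, "y": 0, "z": 0.001, "spin": 0}
  ]
}}

```text
time_s: 6.25
tcp_pos: [0.6652, 0.1678, 0.1655]
eef_rot: [180.0, 0.0, -50.9]
contact_force: [0.2, 0.0, 3.3]
gripper_width: 0.0004
gripper_force: 1.7
```

Request:
{"fn": "drive_tool", "kwargs": {
  "rows": [
    {"fingers": -1, "x": 0, "y": 0, "z": 0.0005, "spin": 0},
    {"fingers": -1, "x": 0, "y": 0, "z": 0.0008, "spin": 0},
    {"fingers": -1, "x": 0, "y": 0, "z": 0.0008, "spin": 0}
  ]
}}

```text
time_s: 6.62
tcp_pos: [0.6652, 0.1678, 0.1647]
eef_rot: [180.0, 0.0, -50.9]
contact_force: [-0.3, -0.6, 3.1]
gripper_width: 0.0001
gripper_force: 1.9
```

Request:
{"fn": "drive_tool", "kwargs": {
  "rows": [
    {"fingers": -1, "x": 0, "y": 0, "z": 0.0005, "spin": 0},
    {"fingers": -1, "x": 0, "y": 0, "z": 0.0008, "spin": 0},
    {"fingers": -1, "x": 0, "y": 0, "z": 0.0008, "spin": 0}
  ]
}}

```text
time_s: 7.0
tcp_pos: [0.6652, 0.1678, 0.1639]
eef_rot: [180.0, -0.0, -50.9]
contact_force: [-1.1, 0.7, 4.0]
gripper_width: 0.0008
gripper_force: 1.9
```

Request:
{"fn": "drive_tool", "kwargs": {
  "rows": [
    {"fingers": -1, "x": 0, "y": 0, "z": 0.0004, "spin": 0},
    {"fingers": -1, "x": 0, "y": 0, "z": 0.0006, "spin": 0},
    {"fingers": -1, "x": 0, "y": 0, "z": 0.0006, "spin": 0}
  ]
}}

```text
time_s: 7.38
tcp_pos: [0.6652, 0.1678, 0.1633]
eef_rot: [180.0, 0.0, -50.9]
contact_force: [-0.5, 0.5, 4.3]
gripper_width: 0.0006
gripper_force: 2.0
```

Request:
{"fn": "drive_tool", "kwargs": {
  "rows": [
    {"fingers": -1, "x": 0, "y": 0, "z": 0.0004, "spin": 0},
    {"fingers": -1, "x": 0, "y": 0, "z": 0.0007, "spin": 0},
    {"fingers": -1, "x": 0, "y": 0, "z": 0.0007, "spin": 0}
  ]
}}

```text
time_s: 7.75
tcp_pos: [0.6652, 0.1678, 0.1626]
eef_rot: [180.0, 0.0, -50.9]
contact_force: [-1.0, 0.8, 4.3]
gripper_width: 0.0001
gripper_force: 2.1
```

Request:
{"fn": "drive_tool", "kwargs": {
  "rows": [
    {"fingers": -1, "x": 0, "y": 0, "z": 0.0004, "spin": 0},
    {"fingers": -1, "x": 0, "y": 0, "z": 0.0006, "spin": 0},
    {"fingers": -1, "x": 0, "y": 0, "z": 0.0006, "spin": 0}
  ]
}}

```text
time_s: 8.12
tcp_pos: [0.6652, 0.1678, 0.1624]
eef_rot: [-180.0, -0.0, -50.9]
contact_force: [-1.3, -0.3, 6.0]
gripper_width: 0.0002
gripper_force: 2.9
```

Request:
{"fn": "drive_tool", "kwargs": {
  "rows": [
    {"fingers": -1, "x": 0, "y": 0, "z": 0.0003, "spin": 0},
    {"fingers": -1, "x": 0, "y": 0, "z": 0.0003, "spin": 0}
  ]
}}

```text
time_s: 8.38
tcp_pos: [0.6652, 0.1678, 0.1622]
eef_rot: [-180.0, -0.0, -50.9]
contact_force: [-2.1, 0.1, 7.6]
gripper_width: 0.0008
gripper_force: 3.3
```

Request:
{"fn": "drive_tool", "kwargs": {
  "rows": [
    {"fingers": -1, "x": 0, "y": 0, "z": -0.001, "spin": 0},
    {"fingers": -1, "x": 0, "y": 0, "z": -0.0018, "spin": 0},
    {"fingers": -1, "x": 0.001, "y": 0, "z": -0.0018, "spin": 0},
    {"fingers": -1, "x": 0.002, "y": 0, "z": -0.0018, "spin": 0},
    {"fingers": -1, "x": 0.002, "y": 0, "z": -0.0018, "spin": 0}
  ]
}}

```text
time_s: 9.0
tcp_pos: [0.6664, 0.1663, 0.1633]
eef_rot: [180.0, 0.0, -50.9]
contact_force: [-1.4, 0.7, 3.2]
gripper_width: 0.001
gripper_force: 1.4
```

Request:
{"fn": "drive_tool", "kwargs": {
  "rows": [
    {"fingers": -1, "x": 0.0005, "y": 0, "z": 0, "spin": 0},
    {"fingers": -1, "x": 0.001, "y": 0, "z": 0, "spin": 0},
    {"fingers": -1, "x": 0.001, "y": 0, "z": 0, "spin": 0}
  ]
}}

```text
time_s: 9.38
tcp_pos: [0.6672, 0.1655, 0.1635]
eef_rot: [180.0, 0.0, -50.9]
contact_force: [-0.7, 0.5, 2.4]
gripper_width: -0.0001
gripper_force: 1.0
```

Request:
{"fn": "drive_tool", "kwargs": {
  "rows": [
    {"fingers": -1, "x": 0.0005, "y": 0, "z": 0, "spin": 0},
    {"fingers": -1, "x": 0.001, "y": 0, "z": 0, "spin": 0},
    {"fingers": -1, "x": 0.0015, "y": 0, "z": 0, "spin": 0},
    {"fingers": -1, "x": 0.0015, "y": 0, "z": 0, "spin": 0}
  ]
}}

```text
time_s: 9.88
tcp_pos: [0.6681, 0.1643, 0.1635]
eef_rot: [180.0, -0.0, -50.9]
contact_force: [-0.7, 0.9, 2.3]
gripper_width: 0.0005
gripper_force: 0.8
```

Request:
{"fn": "drive_tool", "kwargs": {
  "rows": [
    {"fingers": -1, "x": 0.0005, "y": 0, "z": 0, "spin": 0},
    {"fingers": -1, "x": 0.001, "y": 0, "z": 0, "spin": 0},
    {"fingers": -1, "x": 0.001, "y": 0, "z": 0, "spin": 0}
  ]
}}

```text
time_s: 10.25
tcp_pos: [0.6687, 0.1635, 0.1635]
eef_rot: [180.0, 0.0, -50.9]
contact_force: [0.4, 0.5, 1.2]
gripper_width: 0.0001
gripper_force: 0.8
```

Request:
{"fn": "drive_tool", "kwargs": {
  "rows": [
    {"fingers": -1, "x": 0.0005, "y": 0, "z": 0, "spin": 0},
    {"fingers": -1, "x": 0.001, "y": 0, "z": 0, "spin": 0},
    {"fingers": -1, "x": 0.001, "y": 0, "z": 0, "spin": 0}
  ]
}}

```text
time_s: 10.62
tcp_pos: [0.6694, 0.1628, 0.1636]
eef_rot: [-180.0, -0.0, -50.9]
contact_force: [-0.9, 0.3, 2.0]
gripper_width: 0.0005
gripper_force: 0.8
```

Request:
{"fn": "drive_tool", "kwargs": {
  "rows": [
    {"fingers": -1, "x": 0.0005, "y": 0, "z": 0, "spin": 0},
    {"fingers": -1, "x": 0.001, "y": 0, "z": 0, "spin": 0},
    {"fingers": -1, "x": 0.001, "y": 0, "z": 0, "spin": 0}
  ]
}}

```text
time_s: 11.0
tcp_pos: [0.6699, 0.162, 0.1635]
eef_rot: [180.0, 0.0, -50.9]
contact_force: [-0.8, 1.1, 1.9]
gripper_width: 0.0007
gripper_force: 1.1
```

Request:
{"fn": "drive_tool", "kwargs": {
  "rows": [
    {"fingers": -1, "x": 0.0005, "y": 0, "z": 0, "spin": 0},
    {"fingers": -1, "x": 0.001, "y": 0, "z": 0, "spin": 0},
    {"fingers": -1, "x": 0.0015, "y": 0, "z": 0, "spin": 0},
    {"fingers": -1, "x": 0.0015, "y": 0, "z": 0, "spin": 0}
  ]
}}

```text
time_s: 11.5
tcp_pos: [0.6702, 0.1616, 0.1633]
eef_rot: [180.0, 0.1, -50.9]
contact_force: [-4.0, 5.2, 1.7]
gripper_width: 0.0006
gripper_force: 3.7
```

```bash
python3 - <<'E'
from h import *
F=[]
for i in range(3):
    c=cams.capture('wrist');s=sensors.get_state();F.append(np.r_[s['contact_force'],s['moment'],s['gripper_force']])
print(np.mean(F,0).round(2),s['tcp_pos'].round(4))
c=snap('wrist','w3');a=cv2.imread('pics/w3.png')[180:290,200:350]
b=cv2.imread('pics/w2.png')[180:290,200:350]
cv2.imwrite('pics/w3d.png',cv2.resize(a,None,fx=5,fy=5,interpolation=cv2.INTER_CUBIC))
E
```

```text
[-4.4   5.38  2.37  1.9   1.77 -0.02  3.68] [0.6702 0.1616 0.1633]
```

View pics/w3d.png

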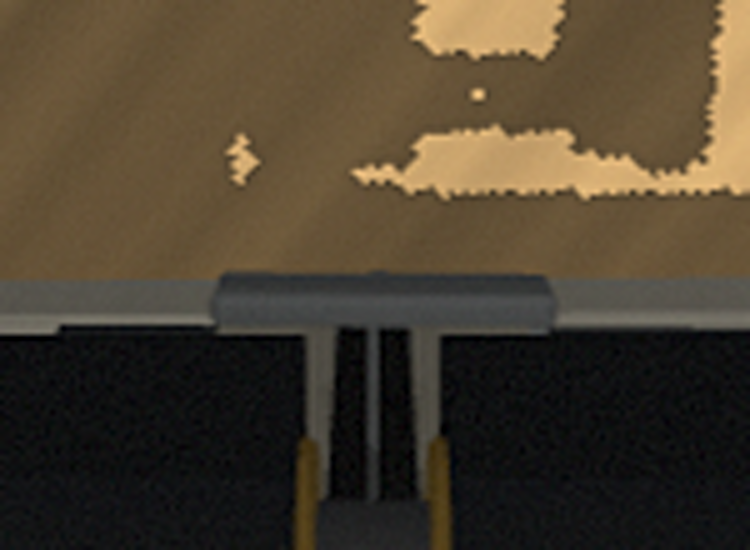

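The picture shows the lip (columns ~243–310, rows ~234–246) hard against the fingers. The bar is still held, with about 7 N on the pull. I'll ease the pull and find the hood again from this spot.

Request:
{"fn": "drive_tool", "kwargs": {
  "rows": [
    {"fingers": -1, "x": -0.0012, "y": 0, "z": 0, "spin": 0},
    {"fingers": -1, "x": -0.0012, "y": 0, "z": 0.0005, "spin": 0},
    {"fingers": -1, "x": -0.0012, "y": 0, "z": 0.001, "spin": 0},
    {"fingers": -1, "x": -0.0012, "y": 0, "z": 0.001, "spin": 0}
  ]
}}

```text
time_s: 12.2
tcp_pos: [0.6701, 0.1619, 0.1626]
eef_rot: [-180.0, 0.0, -50.9]
contact_force: [-2.9, 4.1, 2.5]
gripper_width: 0.0001
gripper_force: 2.7
```

Request:
{"fn": "drive_tool", "kwargs": {
  "rows": [
    {"fingers": -1, "x": 0, "y": 0, "z": 0.0004, "spin": 0},
    {"fingers": -1, "x": 0, "y": 0, "z": 0.0008, "spin": 0},
    {"fingers": -1, "x": 0, "y": 0, "z": 0.0008, "spin": 0}
  ]
}}

```text
time_s: 12.58
tcp_pos: [0.6701, 0.1619, 0.1621]
eef_rot: [-180.0, 0.0, -50.9]
contact_force: [-4.3, 3.0, 4.2]
gripper_width: 0.0005
gripper_force: 3.3
```

Request:
{"fn": "drive_tool", "kwargs": {
  "rows": [
    {"fingers": -1, "x": -0.001, "y": 0, "z": 0, "spin": 0},
    {"fingers": -1, "x": -0.0015, "y": 0, "z": 0, "spin": 0},
    {"fingers": -1, "x": -0.0015, "y": 0, "z": 0, "spin": 0}
  ]
}}

```text
time_s: 12.95
tcp_pos: [0.6696, 0.1625, 0.1619]
eef_rot: [-180.0, -0.0, -50.9]
contact_force: [0.0, -1.2, 3.2]
gripper_width: 0.0007
gripper_force: 1.7
```

Request:
{"fn": "drive_tool", "kwargs": {
  "rows": [
    {"fingers": -1, "x": 0, "y": 0, "z": 0.0004, "spin": 0},
    {"fingers": -1, "x": 0, "y": 0, "z": 0.0008, "spin": 0},
    {"fingers": -1, "x": 0, "y": 0, "z": 0.0008, "spin": 0}
  ]
}}

```text
time_s: 13.32
tcp_pos: [0.6695, 0.1628, 0.1612]
eef_rot: [-180.0, -0.0, -50.9]
contact_force: [0.6, -1.3, 4.3]
gripper_width: 0.0006
gripper_force: 2.3
```

Request:
{"fn": "drive_tool", "kwargs": {
  "rows": [
    {"fingers": -1, "x": 0, "y": 0, "z": 0.0003, "spin": 0},
    {"fingers": -1, "x": 0, "y": 0, "z": 0.0006, "spin": 0},
    {"fingers": -1, "x": 0, "y": 0, "z": 0.0006, "spin": 0}
  ]
}}

```text
time_s: 13.7
tcp_pos: [0.6694, 0.1629, 0.1608]
eef_rot: [-180.0, -0.0, -50.9]
contact_force: [-1.0, -1.5, 6.1]
gripper_width: 0.0003
gripper_force: 3.1
```

Request:
{"fn": "drive_tool", "kwargs": {
  "rows": [
    {"fingers": -1, "x": 0, "y": 0, "z": 0.0003, "spin": 0},
    {"fingers": -1, "x": 0, "y": 0, "z": 0.0005, "spin": 0},
    {"fingers": -1, "x": 0, "y": 0, "z": 0.0005, "spin": 0}
  ]
}}

```text
time_s: 14.08
tcp_pos: [0.6694, 0.163, 0.1606]
eef_rot: [-180.0, -0.0, -50.9]
contact_force: [-0.8, -1.8, 7.5]
gripper_width: 0.0006
gripper_force: 3.7
```

Request:
{"fn": "drive_tool", "kwargs": {
  "rows": [
    {"fingers": -1, "x": 0, "y": 0, "z": -0.0015, "spin": 0},
    {"fingers": -1, "x": 0, "y": 0, "z": -0.003, "spin": 0},
    {"fingers": -1, "x": 0.001, "y": 0, "z": -0.003, "spin": 0},
    {"fingers": -1, "x": 0.001, "y": 0, "z": -0.003, "spin": 0}
  ]
}}

```text
time_s: 14.58
tcp_pos: [0.6697, 0.1623, 0.1626]
eef_rot: [180.0, 0.0, -50.9]
contact_force: [0.1, 2.1, 2.8]
gripper_width: 0.0004
gripper_force: 1.6
```

Request:
{"fn": "drive_tool", "kwargs": {
  "rows": [
    {"fingers": -1, "x": 0, "y": 0, "z": -0.0012, "spin": 0},
    {"fingers": -1, "x": 0.0005, "y": 0, "z": -0.0012, "spin": 0},
    {"fingers": -1, "x": 0.001, "y": 0, "z": -0.0012, "spin": 0},
    {"fingers": -1, "x": 0.0015, "y": 0, "z": -0.0012, "spin": 0},
    {"fingers": -1, "x": 0.0015, "y": 0, "z": -0.0012, "spin": 0}
  ]
}}

```text
time_s: 15.2
tcp_pos: [0.6705, 0.1608, 0.1638]
eef_rot: [180.0, 0.0, -50.9]
contact_force: [-2.2, -0.4, 3.3]
gripper_width: 0.0005
gripper_force: 1.4
```

Request:
{"fn": "drive_tool", "kwargs": {
  "rows": [
    {"fingers": -1, "x": 0.0007, "y": 0, "z": 0, "spin": 0},
    {"fingers": -1, "x": 0.0014, "y": 0, "z": 0, "spin": 0},
    {"fingers": -1, "x": 0.002, "y": 0, "z": 0, "spin": 0},
    {"fingers": -1, "x": 0.002, "y": 0, "z": 0, "spin": 0}
  ]
}}

```text
time_s: 15.7
tcp_pos: [0.6719, 0.1593, 0.1639]
eef_rot: [180.0, 0.0, -50.9]
contact_force: [-2.7, 0.7, 2.6]
gripper_width: 0.0004
gripper_force: 1.6
```

Request:
{"fn": "drive_tool", "kwargs": {
  "rows": [
    {"fingers": -1, "x": 0.0017, "y": 0.0005, "z": 0, "spin": 0.01},
    {"fingers": -1, "x": 0.0033, "y": 0.001, "z": 0, "spin": 0.02},
    {"fingers": -1, "x": 0.005, "y": 0.0015, "z": 0, "spin": 0.03},
    {"fingers": -1, "x": 0.005, "y": 0.0015, "z": 0, "spin": 0.03}
  ]
}}

```text
time_s: 16.2
tcp_pos: [0.6743, 0.1545, 0.1641]
eef_rot: [-180.0, -0.0, -52.6]
contact_force: [-1.7, -0.4, 1.6]
gripper_width: 0.0006
gripper_force: 1.3
```

Request:
{"fn": "drive_tool", "kwargs": {
  "rows": [
    {"fingers": -1, "x": 0.0041, "y": 0.0012, "z": 0, "spin": 0.025},
    {"fingers": -1, "x": 0.0082, "y": 0.0026, "z": 0, "spin": 0.05},
    {"fingers": -1, "x": 0.0123, "y": 0.0039, "z": 0, "spin": 0.075},
    {"fingers": -1, "x": 0.0163, "y": 0.0056, "z": 0, "spin": 0.1},
    {"fingers": -1, "x": 0.0203, "y": 0.0073, "z": 0, "spin": 0.125}
  ]
}}

```text
time_s: 16.82
tcp_pos: [0.6807, 0.1338, 0.1641]
eef_rot: [-180.0, 0.0, -59.9]
contact_force: [-2.0, 1.4, 3.0]
gripper_width: 0.0001
gripper_force: 1.6
```

Request:
{"fn": "drive_tool", "kwargs": {
  "rows": [
    {"fingers": -1, "x": 0.0098, "y": 0.0032, "z": 0, "spin": 0.06},
    {"fingers": -1, "x": 0.0194, "y": 0.0069, "z": 0, "spin": 0.12},
    {"fingers": -1, "x": 0.0288, "y": 0.0112, "z": 0, "spin": 0.18},
    {"fingers": -1, "x": 0.0378, "y": 0.0161, "z": 0, "spin": 0.24},
    {"fingers": -1, "x": 0.0466, "y": 0.0215, "z": 0, "spin": 0.3},
    {"fingers": -1, "x": 0.055, "y": 0.0275, "z": 0, "spin": 0.36},
    {"fingers": -1, "x": 0.0631, "y": 0.0339, "z": 0, "spin": 0.42},
    {"fingers": -1, "x": 0.0708, "y": 0.0408, "z": 0, "spin": 0.48},
    {"fingers": -1, "x": 0.078, "y": 0.0481, "z": 0, "spin": 0.54},
    {"fingers": -1, "x": 0.0848, "y": 0.0559, "z": 0, "spin": 0.6}
  ]
}}

```text
time_s: 18.08
tcp_pos: [0.6748, 0.0325, 0.164]
eef_rot: [180.0, 0.0, -94.3]
contact_force: [-2.5, 2.3, 2.3]
gripper_width: 0.0004
gripper_force: 1.8
```

```bash
cat > v.py <<'E'
from h import *
s=sensors.get_state();p=np.load('p.npy');M=Ro.from_euler('xyz',s['eef_rot'],degrees=True).as_matrix()
print('hinge->tcp in tool',((s['tcp_pos']-cw(p,[-.074,.125,.109])[0])@M).round(4), s['eef_rot'][2]+50.9,s['contact_force'],s['time_s'])
E
python3 v.py
```

```text
hinge->tcp in tool [ 0.0475 -0.1652 -0.055 ] -43.41615859386105 [-2.45267392  2.29508115  2.27473869] 18.075
```

Request:
{"fn": "drive_tool", "kwargs": {
  "rows": [
    {"fingers": -1, "x": 0.0098, "y": 0.0032, "z": 0, "spin": 0.06},
    {"fingers": -1, "x": 0.0194, "y": 0.0069, "z": 0, "spin": 0.12},
    {"fingers": -1, "x": 0.0288, "y": 0.0112, "z": 0, "spin": 0.18},
    {"fingers": -1, "x": 0.0378, "y": 0.0161, "z": 0, "spin": 0.24},
    {"fingers": -1, "x": 0.0466, "y": 0.0215, "z": 0, "spin": 0.3},
    {"fingers": -1, "x": 0.055, "y": 0.0275, "z": 0, "spin": 0.36},
    {"fingers": -1, "x": 0.0631, "y": 0.0339, "z": 0, "spin": 0.42},
    {"fingers": -1, "x": 0.0708, "y": 0.0408, "z": 0, "spin": 0.48},
    {"fingers": -1, "x": 0.078, "y": 0.0481, "z": 0, "spin": 0.54},
    {"fingers": -1, "x": 0.0848, "y": 0.0559, "z": 0, "spin": 0.6}
  ]
}}

```text
time_s: 19.32
tcp_pos: [0.6137, -0.0479, 0.1644]
eef_rot: [-179.9, 0.1, -128.7]
contact_force: [0.1, 2.9, 2.6]
gripper_width: 0.0007
gripper_force: 1.1
```

Request:
{"fn": "drive_tool", "kwargs": {
  "rows": [
    {"fingers": -1, "x": 0.0082, "y": 0.0026, "z": 0, "spin": 0.05},
    {"fingers": -1, "x": 0.0163, "y": 0.0056, "z": 0, "spin": 0.1},
    {"fingers": -1, "x": 0.0241, "y": 0.009, "z": 0, "spin": 0.15},
    {"fingers": -1, "x": 0.0303, "y": 0.0119, "z": 0, "spin": 0.19},
    {"fingers": -1, "x": 0.0348, "y": 0.0143, "z": 0, "spin": 0.22},
    {"fingers": -1, "x": 0.0378, "y": 0.0161, "z": 0, "spin": 0.24},
    {"fingers": -1, "x": 0.0393, "y": 0.017, "z": 0, "spin": 0.25},
    {"fingers": -1, "x": 0.0393, "y": 0.017, "z": 0, "spin": 0.25}
  ]
}}

```text
time_s: 20.32
tcp_pos: [0.5753, -0.0682, 0.1642]
eef_rot: [-180.0, -0.0, -142.9]
contact_force: [0.2, -2.4, 2.7]
gripper_width: 0.0006
gripper_force: 1.6
```

```bash
python3 v.py
```

```text
hinge->tcp in tool [ 0.0478 -0.1653 -0.0551] -91.95059545148675 [ 0.19639133 -2.42876256  2.66354952] 20.325
```

Request:
{"fn": "drive_tool", "kwargs": {
  "rows": [
    {"fingers": -1, "x": -0.002, "y": 0, "z": -0.001, "spin": 0},
    {"fingers": -1, "x": -0.003, "y": 0, "z": -0.004, "spin": 0},
    {"fingers": -1, "x": -0.003, "y": 0, "z": -0.007, "spin": 0},
    {"fingers": -1, "x": -0.003, "y": 0, "z": -0.01, "spin": 0},
    {"fingers": -1, "x": -0.003, "y": 0, "z": -0.013, "spin": 0},
    {"fingers": -1, "x": -0.003, "y": 0, "z": -0.02, "spin": 0},
    {"fingers": -1, "x": -0.003, "y": 0, "z": -0.04, "spin": 0},
    {"fingers": -1, "x": -0.003, "y": 0, "z": -0.07, "spin": 0},
    {"fingers": -1, "x": -0.003, "y": 0, "z": -0.1, "spin": 0},
    {"fingers": -1, "x": -0.003, "y": 0, "z": -0.12, "spin": 0}
  ]
}}

```text
time_s: 21.58
tcp_pos: [0.5777, -0.0664, 0.2859]
eef_rot: [-180.0, 0.1, -142.9]
contact_force: [0.8, 0.6, -0.3]
gripper_width: 0.0007
gripper_force: 0.0
```

```bash
python3 - <<'E'
from h import *
c=snap('wrist','w4');s=c['state'];print(s['tcp_pos'],s['contact_force'])
snap('scene','s4');t=snap('top','t4')
p=np.load('p.npy')
M=np.eye(4);M[:3,:3]=Ro.from_euler('xyz',s['eef_rot'],degrees=True).as_matrix();M[:3,3]=s['tcp_pos'];M=M@c['T_tool_cam']
cv2.imwrite('pics/f.png',np.hstack([cv2.resize(cv2.imread('pics/w4.png'),(400,300)),cv2.resize(cv2.imread('pics/s4.png')[80:290,240:520],(400,300))]))
for th in(1.4,1.5,1.6,1.7):
    d=np.array([-np.sin(th),-np.cos(th)]);n=np.array([-np.cos(th),np.sin(th)]);h=np.array([-.074,.125])
    for l in(.147,.183):
        q=np.r_[h+l*d+.06*n,.164];print(th,proj(c,cw(p,q),M[:3,3],M[:3,:3])[0]*400/560)
    q=np.r_[h+.224*d,.19];print(' end',proj(c,cw(p,q),M[:3,3],M[:3,:3])[0]*400/560)
E
```

```text
[ 0.57774267 -0.0663912   0.28594996] [ 0.75899521  0.61814941 -0.25612504]
1.4 [203.5008942  160.47646887]
1.4 [174.60497222 166.12678122]
 end [150.88330658 226.30016325]
1.5 [206.69084319 148.27267418]
1.5 [176.77499672 151.28600559]
 end [146.85344405 210.06089167]
1.6 [211.27387548 136.03667286]
1.6 [180.6422876  136.18123636]
 end [144.56509099 192.83202252]
1.7 [217.26107302 123.91588814]
1.7 [186.26158749 120.98125503]
 end [144.1744936  174.71488467]
```

View pics/f.png

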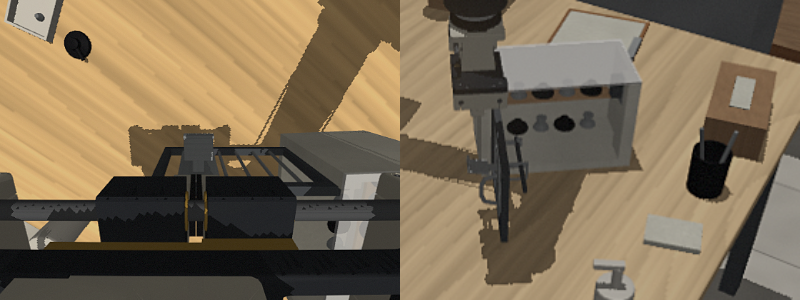

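The wrist view shows the pad lip at columns 183–212, row ~136. That matches the prediction for the gate at 1.6 rad with the pad back at rest height. The chestpieces and tray are undisturbed and the gripper is clear.

```bash
python3 -c "
from plant import r
print(r.close_job())"
```

```text
the job is handed in; nothing more can be done
None
```

I opened the loan cabinet gate to about 1.6 rad, released the lever and handed the job in at about 22 s; the hand-in returned no verdict, and the latch bar dropping back level was not seen directly.

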